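Put a call through on the paging station

ROBOT

A 7-joint arm with a two-finger parallel gripper is mounted at the origin on a cart in front of the work surface, level with it; the furniture and walls round the work are solid. World frame = base frame: x ahead of the robot, y to its left, z up, the work surface at z = 0. Lengths are in m, angles in degrees, forces in N, time in s.
With the tool pointing down it reaches from about 0.4 to 0.875 m from the base axis. Payload 6.5 kg.
Tool frame: the origin (TCP) lies midway between the tips of the shut fingers; the grasp point (between the pads) lies 19 mm behind it; z points along the fingers, y is the line along which they close (so a half turn about z gives the same grasp; the last joint's range is limited). The gripper opens to 88 mm and grips with 3 to 60 N. Pads are 18 mm wide; open, the fingers measure 123 mm over their backs; the gripper's body (75 mm by 187 mm) begins 45 mm behind the grasp point.
Start: joints at [62.384, 30.733, -0.252, 88.115, 0.149, 61.152, -4.079], TCP at [0.263, -0.595, 0.213] pointing down, gripper open.
Joint ranges: [-154.64, 154.64], [-21.42, 123.67], [-72.66, 72.17], [13.99, 137.28], [-74.86, 254.86], [10.95, 109.41], [-158.01, 158.01]. Speed limits (degrees/s): [136.94, 136.94, 180, 180, 180, 180, 180].

INTERFACE

Orientations are given as [roll, pitch, yaw] about the fixed x, y, z axes, in that order (R = Rz(yaw) Ry(pitch) Rx(roll)).
In Python, from bench import bot, set_gripper, inverse_kinematics, status, imaging, order gives the robot as it stands. Calls block until the motion is done:
- bot.move_pose(position, orientation): joint-space move of the TCP to a pose.
- bot.servo_line(position, velocity=0.15, orientation=None): straight line of the TCP; orientation=None keeps the orientation; velocity is the mean speed in m/s.
- bot.move_joints(angles): joint-space move.
- set_gripper(opening): finger opening in m; the grip force is fixed at half the most; returns when the fingers have stopped.
- bot.pause(seconds).
- inverse_kinematics(position, orientation): joint angles nearest the present ones, or None.
- status.state(): the state.
- imaging.read_camera(name): name is "scene" or "side" or "wrist"; returns a dict with "frame" (400x640x3 uint8, red, green, blue), "fx", "fy", "cx", "cy" (pixels), "camera_from_world" (4x4, takes a point from world to camera coordinates); the wrist camera has in their place "tool_from_camera" (4x4, takes a point from camera to tool coordinates, whose origin is the TCP and whose axes are the flange's). Camera axes: x right, y down, z forward; pixel columns grow to the right and rows downward; lengths in m; the calibration is good to about 2 mm. A picture is of the moment at which its call begins: read the wrist's pose just before it. There is no depth.
A pose or a line that the arm cannot do raises bot.Unreachable and nothing moves.
- order.finish_job(): hands the job in; it is judged then, once.
The state is a dict: "time": time; "joints": joint angles; "qvel": joint speeds; "joint_torque": joint torques, N m; "ee_pos": TCP position; "orientation": TCP orientation; "force": force on the tool from outside, world axes, zero at the start; "moment": the same for the moment, N m; "width": finger opening in m; "finger_force": force on a finger pad.
Only numpy, scipy, OpenCV 4.12 (cv2) and the standard library are available. Lean on these libraries where they do the work, as an engineer would, in place of code of your own. Each camera call takes 0.05 s, during which the arm holds its last target. There are 200 camera calls.

TASK

Get the desk paging station ready and on the air to the blue zone: switch it on by pressing the raised half of its black power rocker (the half with the white dash) until it snaps over, then press the blue zone key fully and let it come back up, and last press the long red talk bar down and keep it down, without leaning hard on it. Finish while still holding the talk bar down with the fingertips. Press no other zone key, no key or bar before the power is on, and only press: pick nothing up and leave the loose things on the desk where they lie.

Things in the scene. Friction and masses are not known exactly. Their poses are not given: they have to be found in the camera images.
- station: desk paging station, fixed; black wedge 165 mm deep (x, away from the user), 190 wide (y, left), panel sloping 6 deg, 34 mm high in front, 51 at the back. Origin: centre of underside. From the front: red talk bar; 53 mm behind it the row of 4 zone keys; 49 mm behind these, at the right, the power rocker. Back left: gooseneck mike bent over the left edge, up to 108 mm high: keep clear
- power_on_half (a point): where to press the power rocker: on its right (-y) half with the white dash, raised while off (this point then about 59 mm above the desk, the half's outer end 62). Black V-shaped rocker 44 mm long along the station's y, 25 wide, pivot in the middle; this point lies 14.5 mm right of the pivot, moves with the rocker and sinks about 5 mm as it goes over; the point's axes turn with the rocker
- power (a joint): power rocker: 0 = off, 0.35 rad = on; snaps over past 0.175 and stays; takes 2 to 3 N on the raised half
- blue_top (a point): centre of the top face of the blue zone key, moving with the key. Square cap 26x24 mm, 8 mm proud of the panel (top about 51 mm above the desk). The four keys (blue, yellow, green, white) stand in one row along the station's y, 36 mm apart, in any order. The point's z axis points out of the panel
- zone_blue (a joint): blue zone key, 0 = released, 0.004 m = fully pressed (2 mm or more registers); springs back, about 1.5 N to start and 4 N at the end
- talk_top (a point): centre of the top face of the red talk bar, which moves with it: 86 mm wide (along the station's y), 26 mm deep, 9 mm proud of the panel (its top about 46 mm above the desk). The point's z axis points out of the panel
- talk (a joint): red talk bar: 0 = up, 0.005 m = down at its stop (3.5 mm or more counts as held); springs back, about 2 N to start and 5.6 N at the end
- zone_yellow (a joint): yellow zone key, 0 = released, 0.004 m = fully pressed (2 mm or more registers); springs back, about 1.5 N to start and 4 N at the end
- zone_green (a joint): green zone key, 0 = released, 0.004 m = fully pressed (2 mm or more registers); springs back, about 1.5 N to start and 4 N at the end
- zone_white (a joint): white zone key, 0 = released, 0.004 m = fully pressed (2 mm or more registers); springs back, about 1.5 N to start and 4 N at the end
- memo_block: bystander, loose, to be left alone: yellow memo block, 70x70x11 mm
- highlighter_a: bystander, loose, to be left alone: yellow and black highlighter pen lying down, 112 mm long
- pen_blue: bystander, loose, to be left alone: blue pen lying down, 142 mm long
- tape_roll: bystander, loose, to be left alone: roll of brown tape, 92 mm across, 48 mm high
- staple_box: bystander, loose, to be left alone: small blue and white carton, 32x68x28 mm
- mike: bystander, loose, to be left alone: black hand set lying down, 230x53x51 mm

How it is judged (in metres and radians):
On the way, in this order (a step that is already met when the one before it is completed fails the run):
1. the power rocker is on (value of joint power above 0.3 rad), for 0.2 s.
2. with the power on, the fingers press the blue zone key fully (value of joint power above 0.3 rad and value of joint zone_blue above 0.003 m and contact force between the fingers and zone_blue above 0.5 N), for 0.1 s.
3. the blue key is back up and the fingers hold the talk bar down (value of joint power above 0.3 rad and value of joint each of zone_blue, zone_yellow, zone_green, zone_white below 0.001 m and value of joint talk above 0.0035 m and contact force between the fingers and talk above 0.5 N), for 0.3 s.
At the end, for the whole second after the job is handed in: The power rocker is on (over 0.3 rad), all four zone keys are up (under 1 mm), the fingers hold the talk bar at least 3.5 mm down with between 0.5 and 40 N, and the loose things are at rest (all of step 3 and contact force between the fingers and talk below 40 N and linear speed of each of memo_block, highlighter_a, pen_blue, tape_roll, staple_box, mike below 0.02 m/s); the arm keeps its last pose, push and grip.
It fails at once if another zone key is pressed (2 mm or more) (value of joint any of zone_yellow, zone_green, zone_white above 0.002 m).
It fails at once if the blue key or the talk bar is pressed (2 mm or more) while the power is off (value of joint power below 0.25 rad and value of joint any of zone_blue, talk above 0.002 m).
It fails at once if a loose thing is picked up or shoved (more than 20 mm) (distance of any of memo_block, highlighter_a, pen_blue, tape_roll, staple_box, mike from where it was at the start of the episode above 0.02 m).
It also fails if it takes over 40 s, if anything falls off the work surface, if the arm or the gripper's body presses on something with over 40 N, if the wrist force passes 120 N, or if a joint passes its speed limit or range.

## Working session

There is one attempt and no reset: what is moved stays moved. The work goes in short steps, each a Python script; the robot and the scene stay as the last script left them, time stands still between calls to the robot, and variables do not carry over. Pictures are saved under pics/ and viewed, at most 10 in all, crops included, and the job is handed in when it is done.

```bash
mkdir -p pics; ls; python3 - <<'E'
from bench import imaging,status
import cv2
for n in("scene","side"):
    c=imaging.read_camera(n); cv2.imwrite(f"pics/{n}0.png",c["frame"][:,:,::-1]); print(n,c["fx"],c["cx"],c["cy"],c["camera_from_world"].round(3).tolist())
c=imaging.read_camera("wrist");print(c["tool_from_camera"])
s=status.state();print(s["time"],s["ee_pos"],s["orientation"],s["force"])
E
```

```text
pics
scene 382.04693787426027 320.18179123839377 202.19917329910953 [[-0.796, -0.605, -0.019, 0.403], [-0.354, 0.491, -0.796, 0.257], [0.491, -0.627, -0.605, 0.69], [0.0, 0.0, 0.0, 1.0]]
side 482.6530602092864 318.566188448851 201.51490758755153 [[0.996, -0.085, 0.022, -0.505], [-0.03, -0.56, -0.828, 0.064], [0.083, 0.824, -0.561, 1.244], [0.0, 0.0, 0.0, 1.0]]
[[-3.72152073e-04 -9.59257658e-01 -2.82532488e-01  7.19461876e-02]
 [ 9.99999793e-01 -5.05142623e-04  3.97865514e-04  2.46154776e-04]
 [-5.24374743e-04 -2.82532281e-01  9.59257648e-01 -1.72265392e-01]
 [ 0.00000000e+00  0.00000000e+00  0.00000000e+00  1.00000000e+00]]
0.15 [ 0.2623476  -0.59417798  0.21195565] [-1.79927421e+02  7.65405593e-03  2.38307926e+01] [ 0.08467877  0.22377829 -0.26141376]
```

View pics/scene0.png

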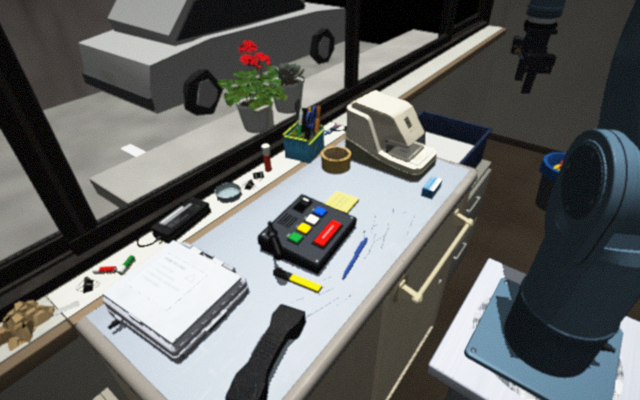

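View pics/side0.png

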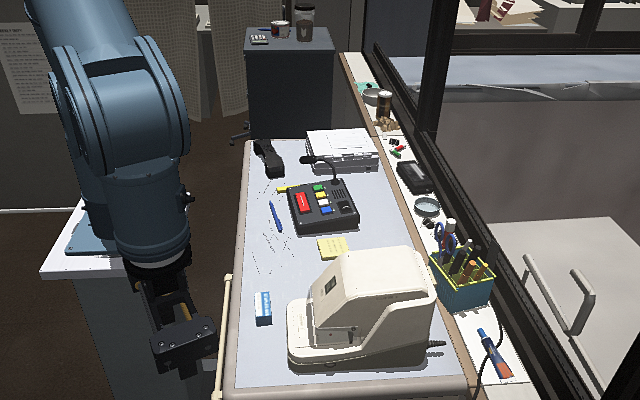

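The station lies at about (305,232) in the scene view and (322,205) in the side view. The red bar is nearest the robot, and the keys run green, yellow, blue, white from left to right. Next I'll triangulate the coloured parts from both views.

```bash
cat > h.py <<'E'
import numpy as np, cv2
from scipy.spatial.transform import Rotation as R
from bench import bot,set_gripper,inverse_kinematics,status,imaging,order
HUE={"red":[(0,8),(172,180)],"yellow":[(24,35)],"green":[(45,80)],"blue":[(105,125)]}
def blobs(img,col,amin=15):
    h=cv2.cvtColor(img,cv2.COLOR_RGB2HSV); m=0
    for a,b in HUE[col]: m=m|cv2.inRange(h,(a,150,70),(b,255,255))
    n,_,st,ce=cv2.connectedComponentsWithStats(m)
    return [(ce[i],st[i]) for i in range(1,n) if st[i][4]>=amin]
def cam(n):
    s=status.state(); c=imaging.read_camera(n)
    if n=="wrist":
        T=np.eye(4);T[:3,:3]=R.from_euler("xyz",s["orientation"],degrees=True).as_matrix();T[:3,3]=s["ee_pos"]
        c["w"]=T@c["tool_from_camera"]
    else: c["w"]=np.linalg.inv(c["camera_from_world"])
    return c
def ray(c,p):
    return c["w"][:3,3],c["w"][:3,:3]@np.array([(p[0]-c["cx"])/c["fx"],(p[1]-c["cy"])/c["fy"],1])
def onz(c,p,z):
    o,d=ray(c,p); return o+d*(z-o[2])/d[2]
def tri(rs):
    A=0;b=0
    for o,d in rs:
        d=d/np.linalg.norm(d);P=np.eye(3)-np.outer(d,d);A=A+P;b=b+P@o
    return np.linalg.solve(A,b)
E
python3 - <<'E'
from h import *
np.set_printoptions(precision=4,suppress=True)
C={n:cam(n) for n in("scene","side")}
box={"scene":(262,190,358,270),"side":(288,175,362,235)}
for k,z in(("red",.046),("yellow",.051),("green",.051),("blue",.051)):
    rs=[]
    for n,c in C.items():
        x0,y0,x1,y1=box[n]
        for ce,st in blobs(c["frame"],k,12):
            if x0<ce[0]<x1 and y0<ce[1]<y1: print(k,n,ce.round(1),st[4],onz(c,ce,z))
E
```

```text
red scene [327. 233.] 323 [0.4634 0.0294 0.046 ]
red side [302.  201.6] 167 [0.4635 0.0213 0.046 ]
yellow scene [303.7 227.4] 97 [0.515  0.0497 0.051 ]
green scene [295.1 237.1] 96 [0.5098 0.0866 0.051 ]
blue scene [319.6 211. ] 96 [ 0.5222 -0.0199  0.051 ]
blue scene [355.1 255.9] 108 [0.3693 0.0568 0.051 ]
blue side [325.8 209.2] 54 [ 0.5221 -0.0241  0.051 ]
```

```bash
python3 - <<'E'
from h import *
np.set_printoptions(precision=4,suppress=True)
set_gripper(0.0)
p=status.state()
bot.servo_line([.3,-.55,.36],.3)
for s in(90,-90):
    Rt=R.from_euler("z",6.6,degrees=True)*R.from_euler("y",-6,degrees=True)*R.from_euler("z",s,degrees=True)*R.from_euler("x",180,degrees=True)
    for z in(.05,.25): print(s,z,Rt.as_euler("xyz",degrees=True),inverse_kinematics([.5,0,z],Rt.as_euler("xyz",degrees=True)))
s=90
E
```

```text
90 0.05 [174.    0.   96.6] [ 12.1793  30.2906 -20.9957 120.9314  23.7903  26.3318 -20.0167]
90 0.25 [174.    0.   96.6] [ 25.8797  12.9768 -35.2371 111.4605   9.6557  52.227   -7.2179]
-90 0.05 [-174.     0.   -83.4] [ -50.4073   48.149    62.0656  124.2127  -68.8026   45.5056 -116.5208]
-90 0.25 [-174.     0.   -83.4] [ -57.9782   16.6923   63.8691  115.457   -20.3493   52.695  -157.4655]
```

```bash
python3 - <<'E'
from h import *
np.set_printoptions(precision=4,suppress=True)
bot.move_pose([.5,.06,.28],[180,0,96.6]); bot.pause(.3)
c=cam("wrist"); cv2.imwrite("pics/w1.png",c["frame"][:,:,::-1])
print(status.state()["time"],status.state()["ee_pos"])
for k,z in(("red",.046),("yellow",.051),("green",.051),("blue",.051)):
    for ce,st in blobs(c["frame"],k,100): print(k,ce.round(1),st,onz(c,ce,z))
E
```

```text
4.8833 [0.5001 0.0598 0.28  ]
red [287.8 188.6] [278 159  20  59 963] [0.4646 0.027  0.046 ]
blue [324.5 225.2] [316 218  18  16 268] [ 0.5227 -0.0202  0.051 ]
```

View pics/w1.png

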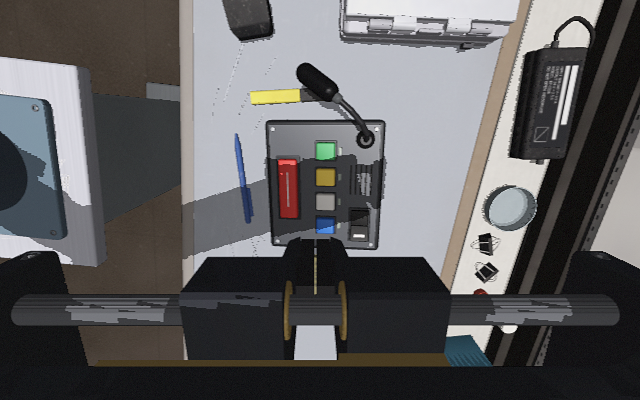

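The keys run green, yellow, white, blue from left to right, with blue at (325,225). The rocker is near (359,223), with its white dash at about (359,236). I'll zoom in on the rocker.

```bash
python3 - <<'E'
from h import *
np.set_printoptions(precision=4,suppress=True)
im=cv2.imread("pics/w1.png")[195:255,310:390]
im=np.clip(im.astype(float)*2,0,255).astype("uint8")
cv2.imwrite("pics/w1c.png",cv2.resize(im,None,fx=10,fy=10,interpolation=cv2.INTER_NEAREST))
c=cam("wrist")
for p in((359,224),(359,230),(359,236)): print(p,onz(c,p,.057))
E
```

```text
(359, 224) [ 0.5708 -0.0103  0.057 ]
(359, 230) [ 0.5722 -0.0194  0.057 ]
(359, 236) [ 0.5736 -0.0286  0.057 ]
```

View pics/w1c.png

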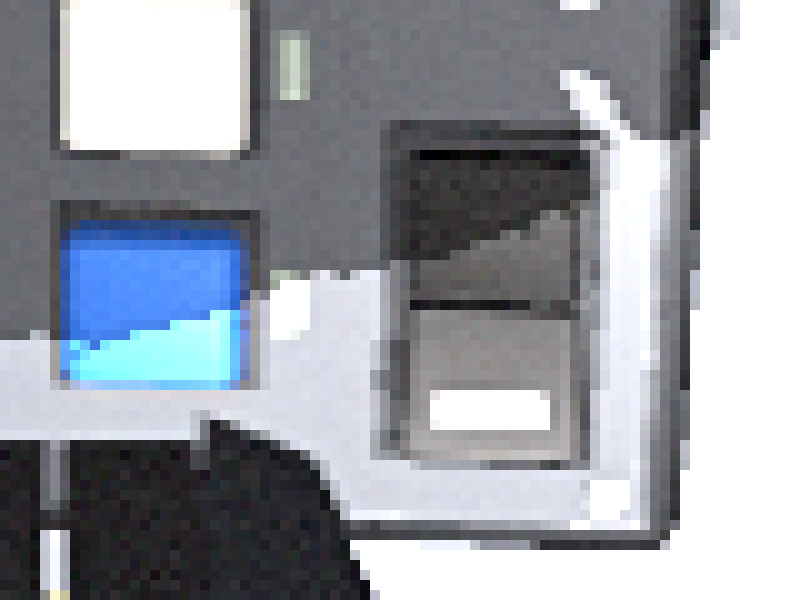

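```bash
cat >> h.py <<'E'
RT=R.from_euler("z",6.6,degrees=True)*R.from_euler("y",-6,degrees=True)*R.from_euler("z",90,degrees=True)*R.from_euler("x",180,degrees=True)
RPY=RT.as_euler("xyz",degrees=True); N=-RT.as_matrix()[:,2]
def press(p,start,stop,fmax,step=.001):
    """from start to stop (m along the panel normal relative to p), until force fmax"""
    p=np.array(p); bot.servo_line(p+N*start,.08); bot.pause(.2)
    f0=np.array(status.state()["force"]); d=start; log=[]
    while d>stop+1e-6:
        d-=step; bot.servo_line(p+N*d,.03); s=status.state()
        f=(np.array(s["force"])-f0)@N; log.append((round(d*1e3,1),round(float((np.array(s["ee_pos"])-p)@N)*1e3,1),round(float(f),1)))
        if f>fmax: break
    print(log,s["time"]); return d
E
python3 - <<'E'
from h import *
p=np.array([.5725,-.027,.054])
bot.move_pose(p+N*.06,RPY); print(status.state()["time"])
press(p,.012,-.002,9)
bot.pause(.2); print(status.state()["force"])
bot.servo_line(p+N*.05,.15); s=status.state(); print(s["time"],s["force"])
bot.move_pose([.5,.06,.28],[180,0,96.6]); bot.pause(.2)
c=cam("wrist"); im=c["frame"][195:255,310:390,::-1]
im=np.clip(im.astype(float)*2,0,255).astype("uint8")
cv2.imwrite("pics/w2c.png",cv2.resize(im,None,fx=10,fy=10,interpolation=cv2.INTER_NEAREST)); print(status.state()["time"])
E
```

```text
5.7417
[(11.0, 11.1, -0.1), (10.0, 9.9, 0.8), (9.0, 8.9, 0.6), (8.0, 7.9, 1.5), (7.0, 6.9, 1.1), (6.0, 5.9, -0.3), (5.0, 4.9, 1.0), (4.0, 4.0, 1.6), (3.0, 2.9, 0.8), (2.0, 1.9, 0.8), (1.0, 0.9, 0.5), (-0.0, -0.1, 0.4), (-1.0, -1.1, -0.1), (-2.0, -2.1, 0.7)] 10.1917
[-0.59499991  0.31300508  0.82511509]
10.8917 [-0.61817995 -0.9635584  -0.20144566]
11.9833
```

View pics/w2c.png

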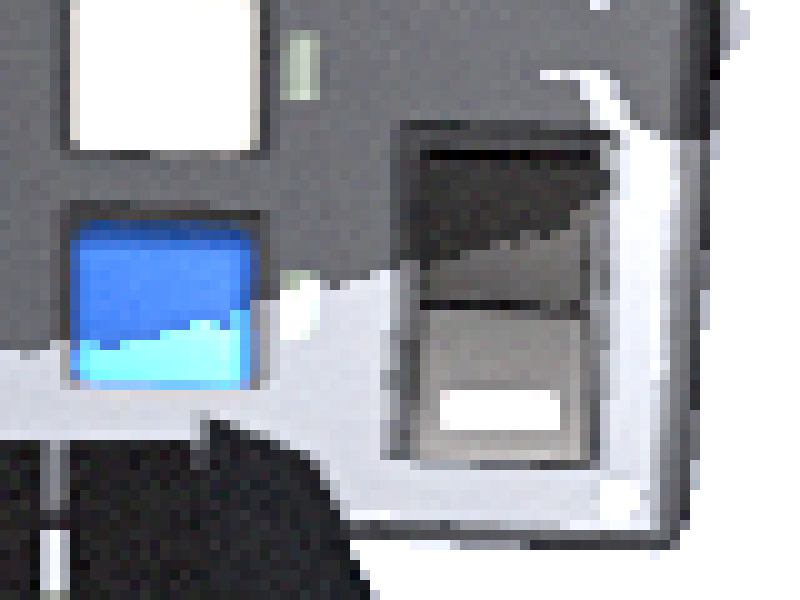

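```bash
python3 - <<'E'
from h import *
rows=[]
for n,(x0,y0,x1,y1) in {"side":(320,190,365,225),"scene":(285,190,330,225)}.items():
    a=cv2.imread(f"pics/{n}0.png"); b=cam(n)["frame"][:,:,::-1]
    f=lambda i:cv2.resize(np.clip(i[y0:y1,x0:x1]*1.8,0,255).astype("uint8"),None,fx=8,fy=8,interpolation=cv2.INTER_NEAREST)
    rows.append(np.hstack([f(a),f(b)]))
cv2.imwrite("pics/cmp.png",np.vstack(rows)); print(status.state()["width"],status.state()["time"])
E
```

```text
0.00046467755120449517 12.0833
```

View pics/cmp.png

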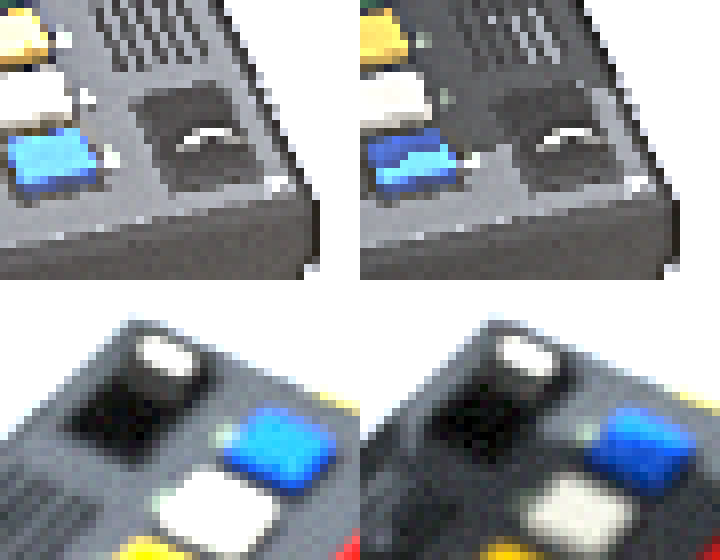

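Both views show the rocker still off, so the press missed. I'll hover at the press point and look at the fingertip from the fixed cameras.

```bash
python3 - <<'E'
from h import *
p=np.array([.5725,-.027,.054])
bot.move_pose(p+N*.05,RPY); bot.servo_line(p+N*.010,.15); bot.pause(.1)
rows=[]
for n in("side","scene"):
    c=cam(n); q=np.linalg.inv(c["w"])@np.r_[status.state()["ee_pos"],1]; 
    u=np.array([c["fx"]*q[0]/q[2]+c["cx"],c["fy"]*q[1]/q[2]+c["cy"]]); 
    q=np.linalg.inv(c["w"])@np.r_[p,1]; v=np.array([c["fx"]*q[0]/q[2]+c["cx"],c["fy"]*q[1]/q[2]+c["cy"]]); print(n,u,v)
    x,y=u.astype(int); x0,y0=x-35,y-35
    i=c["frame"][y0:y0+60,x0:x0+65,::-1]
    i=cv2.resize(np.clip(i*1.8,0,255).astype("uint8"),None,fx=6,fy=6,interpolation=cv2.INTER_NEAREST)
    cv2.circle(i,tuple(((u-[x0,y0]+.5)*6).astype(int)),3,(0,0,255),-1); rows.append(i)
cv2.imwrite("pics/h.png",np.hstack(rows)); print(status.state()["time"],status.state()["ee_pos"],status.state()["orientation"])
E
```

```text
side [345.66601589 204.60907043] [345.48033699 208.26881781]
scene [305.1547747  197.70208003] [305.2661096  201.25430011]
13.5417 [ 0.57226474 -0.02702348  0.06515388] [1.73893402e+02 1.75035563e-02 9.65986868e+01]
```

View pics/h.png

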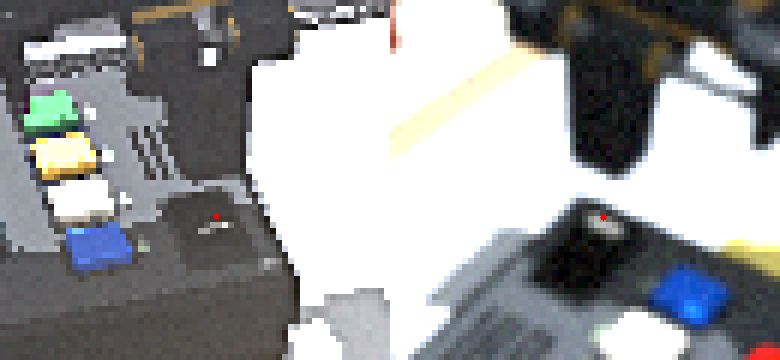

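The physical fingertip sits about 15 mm above the reported TCP, by roughly 6–7 px in both views, and is laterally well aligned. I'll go lower, guided by force.

```bash
python3 - <<'E'
from h import *
p=np.array([.5735,-.0265,.054])
d=press(p,-.002,-.026,7)
bot.pause(.2); print(d,status.state()["force"])
bot.servo_line(p+N*.04,.2); 
i=cam("scene")["frame"][190:225,285:330,::-1]; j=cam("side")["frame"][190:225,320:365,::-1]
cv2.imwrite("pics/after.png",np.hstack([cv2.resize(np.clip(k*1.8,0,255).astype("uint8"),None,fx=8,fy=8,interpolation=cv2.INTER_NEAREST) for k in(i,j)]));print(status.state()["time"])
E
```

```text
[(-3.0, -3.0, 0.4), (-4.0, -4.1, 0.1), (-5.0, -5.1, 0.5), (-6.0, -6.0, -0.3), (-7.0, -7.1, -0.2), (-8.0, -8.1, -0.7), (-9.0, -9.1, -0.6), (-10.0, -10.1, 1.1), (-11.0, -11.1, 0.1), (-12.0, -12.1, -0.0), (-13.0, -13.0, -1.1), (-14.0, -14.1, 0.3), (-15.0, -15.1, -0.1), (-16.0, -16.1, -0.2), (-17.0, -17.1, 0.2), (-18.0, -18.0, 0.6), (-19.0, -19.0, 1.0), (-20.0, -20.1, 0.8), (-21.0, -21.1, 0.6), (-22.0, -22.1, 0.2), (-23.0, -23.1, -0.9), (-24.0, -24.1, 0.3), (-25.0, -25.1, -0.0), (-26.0, -25.6, 6.0)] 20.0417
-0.026000000000000016 [-1.48559823 -0.10108091  5.53793892]
20.825
```

View pics/after.png

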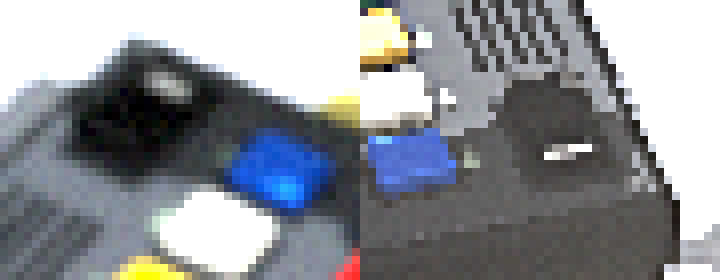

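The force trace fits the rocker snapping over. There was light contact at d = −18 to −21, then it was free, then a firm 6 N stop at −25.5. The dash has also dropped about 1.3 px in both views. That puts the tip about 25 mm behind the reported TCP. Next is the blue key.

```bash
python3 - <<'E'
from h import *
p=np.array([.5232,-.0202,.051])
bot.servo_line(p+N*.0,.15)
d=press(p,-.020,-.038,6)
bot.pause(.3); print(status.state()["force"])
bot.servo_line(p+N*.005,.15); print(status.state()["time"])
E
```

```text
[(-21.0, -20.9, -0.7), (-22.0, -22.0, -1.3), (-23.0, -23.1, -1.1), (-24.0, -24.1, -0.5), (-25.0, -25.0, -0.7), (-26.0, -26.0, 0.2), (-27.0, -27.0, 0.7), (-28.0, -28.0, 1.8), (-29.0, -29.0, 2.7), (-30.0, -29.7, 6.7)] 24.5
[-1.3035536   0.72940668  7.94829505]
25.1833
```

```bash
python3 - <<'E'
from h import *
p=np.array([.466,.014,.046])
bot.servo_line(p+N*.01,.15)
d=press(p,-.021,-.036,7.5)
bot.pause(.4); s=status.state(); print(d,s["force"],s["time"])
c=cam("scene");cv2.imwrite("pics/end.png",cv2.resize(c["frame"][150:290,230:390,::-1],None,fx=5,fy=4))
E
```

```text
[(-22.0, -21.9, -0.7), (-23.0, -23.0, -0.9), (-24.0, -24.1, -0.7), (-25.0, -25.1, -0.4), (-26.0, -26.0, 2.9), (-27.0, -27.0, 2.9), (-28.0, -28.0, 3.8), (-29.0, -29.0, 4.0), (-30.0, -30.0, 5.2), (-31.0, -30.5, 15.2)] 29.025
-0.03100000000000001 [-5.24966062 -1.00763119 15.24283289] 29.425
```

View pics/end.png

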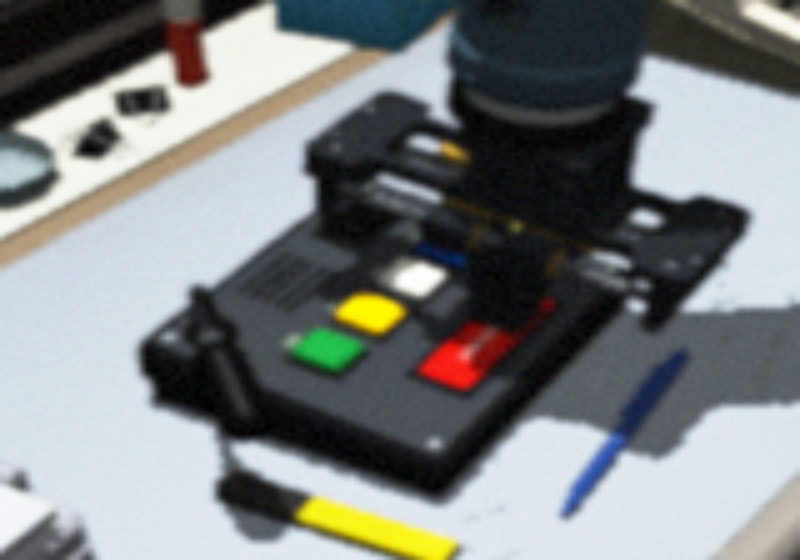

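The fingertips hold the red bar (crop 490,340) at its stop with about 15 N. The zone keys in view are up, and the pens haven't moved.

```bash
python3 -c "
from bench import order,status
print(order.finish_job(), status.state()['force'])"
```

```text
the job is handed in; nothing more can be done
the job is handed in; nothing more can be done
```

I switched the power rocker on, pressed and released the blue key, and handed the job in at about 29.5 s with the fingertips holding the talk bar at its stop at about 15 N; the rocker and key states are inferred from force readings and camera views, and no verdict was shown.

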